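Close up the row of bulb pots in the corner of the display rail

TASK

Close up the row of bulbs on the bench by gently pushing only, without pinching, lifting or tipping anything: the long trough goes in the corner, its long side flush against the galvanised rail and its end against the end stop, and the wide round bulb pan goes next to it, against the rail and touching the trough's other end, so that no gaps are left. Leave all the small pots and tools where they are.

Things in the scene. Friction and masses are not known exactly. Their poses are not given: they have to be found in the camera images.
- rail: fixed L-shaped galvanised corner, 45 mm high, 5 mm thick. Origin at the inside corner, bench height. Long arm (the rail): from the corner 555 mm along its -y, inner face at its x = 0. Short arm (the end stop): from the corner 130 mm along its -x, inner face at its y = 0. The row belongs at x < 0, y < 0 of this frame. z up, x roughly away from the robot, y roughly to the robot's left.
- trough: the long trough: rectangular terracotta-coloured planter of soil with upright sides, 110 mm along its x, 200 along its y, 70 high; green shoots within 15 mm of its long middle line, up to 105 mm above the bench; 0.5 to 0.9 kg, slides. Origin at the centre of its underside, z up. It starts on the robot's side of the rail, a little turned, off to the right of the end stop.
- pan: the wide round bulb pan: low terracotta-coloured pot of soil with upright sides, 120 mm across, 62 high; a tuft of green shoots within 22 mm of its axis, up to 105 mm above the bench; 0.35 to 0.6 kg, slides. Origin at the centre of its underside, z up. It starts on the robot's side of the rail, to the right (rail's -y) of the trough.
- pot_front: small round terracotta-coloured pot with two shoots, 62 mm across the top, 55 mm high (95 mm with shoots), 120 g, loose; origin at the centre of its underside. Leave it where it stands. It stands just in front of the end stop's free end, near the trough's left end.
- pot_left: small round terracotta-coloured pot with two shoots, 62 mm across the top, 55 mm high (95 mm with shoots), 120 g, loose; origin at the centre of its underside. Leave it where it stands. It stands to the left of the end stop, farther off.
- pot_back: small round terracotta-coloured pot with two shoots, 62 mm across the top, 55 mm high (95 mm with shoots), 120 g, loose; origin at the centre of its underside. Leave it where it stands. It stands behind the rail.
- tamper: turned wooden soil tamper standing on its 64 mm disc, 80 mm high, loose; origin at the centre of its underside. To the right of the pan. Leave it.
- spool: wooden spool, 44 mm across, 48 mm high, standing behind the rail, loose; origin at the centre of its underside. Leave it.
- spatula: flat soil spatula lying at the left, loose; origin at its underside. Leave it.
Not all that is in view belongs to the job. What is shaped like the trough but purple or turquoise is not meant.

How it is judged:
At the end, for the whole second after the job is handed in: The trough's long side is within 5 mm of the rail and parallel to it within 0.045 rad, its end within 6 mm of the end stop; the pan is within 6 mm of the rail and within 6 mm of the trough's other end; both stand upright on the bench, at rest (x of trough in the frame of rail between -0.06 and -0.05 m and y of trough in the frame of rail between -0.106 and -0.094 m and angle between the x axis of trough and the x axis of rail, either way round below 0.045 rad and x of pan in the frame of rail between -0.066 and -0.054 m and y of pan in the frame of trough between -0.166 and -0.154 m and angle between each of trough, pan's own z axis and vertical below 0.05 rad and height (world z) of each of trough, pan below 0.006 m and linear speed of each of trough, pan below 0.01 m/s); the robot touches nothing.
It fails at once if the trough or the pan is pressed hard (over 50 N) against the rail or end stop (contact force between any of trough, pan and rail above 50 N).
It fails at once if the trough or the pan is lifted off the bench (height (world z) of any of trough, pan above 0.012 m).
It fails at once if the trough or the pan is tipped (angle between any of trough, pan's own z axis and vertical above 0.2 rad).
It fails at once if a small pot or a tool is moved by more than 20 mm (distance of any of pot_front, pot_left, pot_back, tamper, spool, spatula from where it was at the start of the episode above 0.02 m).
It also fails if it takes over 66 s, if anything falls off the work surface, if the arm or the gripper's body presses on something with over 40 N, if the wrist force passes 120 N, or if a joint passes its speed limit or range.

ROBOT

A 6-joint arm with a two-finger parallel gripper is mounted at the origin on the work surface. World frame = base frame: x ahead of the robot, y to its left, z up, the work surface at z = 0. Lengths are in m, angles in rad, forces in N, time in s.
With the tool pointing down it reaches from about 0.275 to 0.85 m from the base axis. Payload 19 kg.
Tool frame: the origin (TCP) lies midway between the tips of the shut fingers; the grasp point (between the pads) lies 19 mm behind it; z points along the fingers, y is the line along which they close (so a half turn about z gives the same grasp; the last joint's range is limited). The gripper opens to 85 mm and grips with 20 to 120 N. Pads are 22 mm wide; open, the fingers measure 114 mm over their backs; the gripper's body (76 mm by 85 mm) begins 54 mm behind the grasp point. The pads swing forward as they close: fully open they stand 13 mm farther back than shut.
Start: joints at [-1.482, 0.15, 1.437, -0, 1.554, -0.134], TCP at [0.127, -0.561, 0.231] pointing down, gripper open.
Joint ranges: [-2.8, 2.8], [-0.68, 2.1], [0.12, 2.68], [-1.39, 4.53], [0.16, 2.79], [-2.81, 2.81]. Speed limits (rad/s): [1.89, 1.89, 2.22, 3.01, 3.01, 3.01].

INTERFACE

Orientations are given as a rotation vector (axis times angle).
In Python, from cell import env, eyes gives the robot as it stands. The module is installed in compiled form; this text tells all that it offers.
- The arm moves only by the shell command python3 -m handwheel 'ROWS' [OPENING] [FORCE]. ROWS is JSON, a list of rows, each a list of 2 entries, a list of its own where there are three numbers: the shift along the tool's x, y, z in mm, then the turn, a rotation vector about the tool's x, y, z in degrees. In form: [[[x, y, z], [wx, wy, wz]], ...]. A call has 1 to 8 rows; each row shifts and turns the commanded pose from where the row before left it, along the tool's axes as they then stand; what a row does not reach is not made up. A row lasts 1/10 s, in which the tool goes at most 50 mm and 8.59 degrees, less where a joint would pass 70% of its speed; a pose out of reach is approached as far as the arm can. A call is refused whole if a number of a shift passes 50 or a number of a turn 8.59, either way. A call with a gripper value outside its range is refused whole. OPENING is the closure in counts, from 0 (fully open) to 255 (shut), set as the call begins (- or left out, the last holds). The fingers move at their own pace and stop on an object; FORCE is the grip in N (left out, the last holds). Time passes only in rows, so rows that do not move let the fingers close. It gives the time, the measured TCP pose, the force and the opening at its end, in the units of the state.
- env.get_obs(): the state, without advancing time (a new reading comes with each control period).
- eyes.get_image(name): name is "scene" or "top"; returns a dict with "color" (384x512x3 uint8, blue, green, red), "vertical_fov" (degrees; the focal length in pixels is half the picture's height over the tangent of half this angle, whatever the lens; pixels are square), "cx", "cy" (the principal point, pixels), "dist_coeffs" ([k1, k2, p1, p2, k3] as OpenCV has them; the pictures are not rectified), "R" (3x3) and "t" (3): a world point X has camera coordinates R X + t. Camera axes: x right, y down, z forward; pixel columns grow to the right and rows downward; lengths in m; the calibration is good to about 2 mm. A picture is of the moment at which its call begins. There is no depth.
- env.sign_off(): hands the job in, once; it reports no verdict.
The state is a dict: "time": time; "joints": joint angles; "qvel": joint speeds; "joint_torque": joint torques, N m; "tool_pos": TCP position; "ee_rot": TCP orientation; "contact_force": force on the tool from outside, world axes, zero at the start; "torque": the same for the moment, N m; "width": opening from 0.0 (shut) to 1.0 (fully open).
Only numpy, scipy, OpenCV 4.12 (cv2) and the standard library are available. Lean on these libraries where they do the work, as an engineer would, in place of code of your own. Each camera call takes 0.05 s, during which the arm holds its last target. There are 200 camera calls.

## Working session

There is one attempt and no reset: what is moved stays moved. The work goes in short steps, Python scripts to look and compute and a shell command to move; the robot and the scene stay as the last step left them, time stands still between calls to the robot, and variables do not carry over. Pictures are saved under pics/ and viewed, on a budget of 10 in all, crops included, one or two more only if the job needs it, and the job is handed in when it is done.

```bash
mkdir -p pics
cat > h.py <<'E'
import numpy as np, cv2
from cell import env, eyes
def K(c):
    h,w=c["color"].shape[:2]; f=h/2/np.tan(np.radians(c["vertical_fov"])/2)
    return np.array([[f,0,c["cx"]],[0,f,c["cy"]],[0,0,1]])
def cast(c,px,z):
    px=np.array(px,float).reshape(-1,1,2)
    n=cv2.undistortPoints(px,K(c),np.array(c["dist_coeffs"],float)).reshape(-1,2)
    R=np.array(c["R"]);t=np.array(c["t"]); C=-R.T@t
    d=np.c_[n,np.ones(len(n))]@R
    return C+d*((z-C[2])/d[:,2])[:,None]
def proj(c,X):
    R=np.array(c["R"]);r,_=cv2.Rodrigues(R)
    return cv2.projectPoints(np.array(X,float).reshape(-1,1,3),r,np.array(c["t"],float),K(c),np.array(c["dist_coeffs"],float))[0].reshape(-1,2)
E
python3 - <<'E'
from h import *
for n in("top","scene"):
    c=eyes.get_image(n); cv2.imwrite(f"pics/{n}0.png",cv2.resize(c["color"],(768,576)))
    print(n,c["vertical_fov"],-np.array(c["R"]).T@np.array(c["t"]),c["dist_coeffs"])
    np.save(f"pics/{n}0.npy",c,allow_pickle=True)
print(env.get_obs())
E
```

```text
top 48.393307774072355 [0.36353948 0.02858916 1.34877939] [-0.09007462  0.          0.          0.          0.        ]
scene 45.22185268645965 [ 1.22556513 -0.69142167  0.8349125 ] [-0.18230562  0.          0.          0.          0.        ]
{'time': 0.1, 'joints': array([-1.48199880e+00,  1.50900750e-01,  1.43791916e+00,  7.67900505e-06,
        1.55380496e+00, -1.34017056e-01]), 'qvel': array([-1.11839469e-03, -8.11958594e-04, -1.53475170e-03,  5.87611519e-05,
        8.08641149e-04,  2.37872873e-03]), 'joint_torque': array([ 4.94413936e-03, -7.14376044e+01, -5.71791637e+01, -7.16950740e-05,
        7.33420806e-03, -2.48750064e-05]), 'tool_pos': array([ 0.12701563, -0.56058001,  0.23077971]), 'ee_rot': array([-3.12109138e+00, -3.49157852e-01, -4.86977170e-05]), 'contact_force': array([ 0.13241903, -0.00064887,  0.62760789]), 'torque': array([0.02812529, 0.01228197, 0.0571466 ]), 'width': 0.9995906000677504}
```

View pics/top0.png

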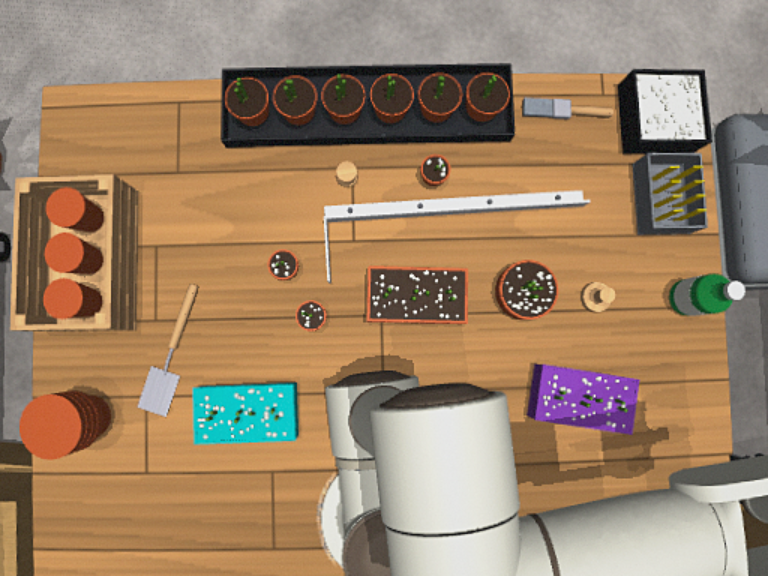

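View pics/scene0.png

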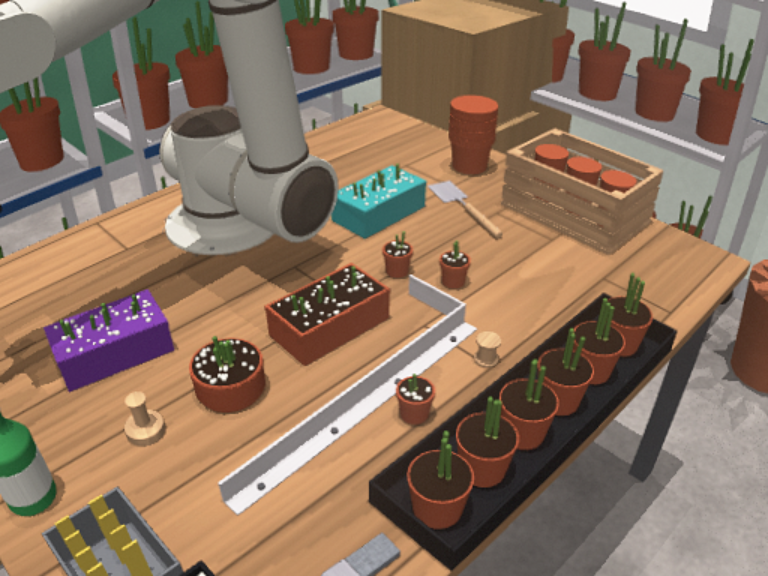

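Candidates in the top view (768x576):
- **Trough-shaped:** terracotta (416,295), turquoise (245,412) and purple (585,398). I choose the terracotta one.
- **Round terracotta:** wide pan (528,290), small pots (311,315), (284,264) and (435,170), tray pots (y≈98) and crate pots on the left. I choose the pan at (528,290).
- **Rail corner:** about (327,212).

Next is one close crop with overlaid measurements.

Run:
```python
from h import *
c=np.load("pics/top0.npy",allow_pickle=True).item(); im=c["color"]
hsv=cv2.cvtColor(im,cv2.COLOR_BGR2HSV)
m=((hsv[...,0]<10)|(hsv[...,0]>174))&(hsv[...,1]>130)&(hsv[...,2]>70)
m=m.astype(np.uint8)*255
cs,_=cv2.findContours(m,cv2.RETR_EXTERNAL,cv2.CHAIN_APPROX_NONE)
for k in cs:
    x,y,w,h=cv2.boundingRect(k)
    if w*h<120: continue
    mid=(x+w/2,y+h/2)
    if not(170<mid[0]<410 and 95<mid[1]<230): continue
    z=.07 if w>55 else .062 if w>30 else .055
    P=cast(c,k.reshape(-1,2),z)[:,:2].astype(np.float32)
    print(mid,w,h,"rect",cv2.minAreaRect(P),"circ",cv2.minEnclosingCircle(P))
x0,y0=170,95
crop=cv2.resize(im[y0:y0+130,x0:x0+240],None,fx=3.3,fy=3.3,interpolation=cv2.INTER_CUBIC)
cv2.imwrite("pics/crop.png",crop)
```

```text
(207.5, 210.5) 21 21 rect ((0.42018523812294006, 0.14384306967258453), (0.059723060578107834, 0.05935398116707802), 25.646631240844727) circ ((0.41989636421203613, 0.14409951865673065), 0.030769674107432365)
(278.0, 197.0) 68 38 rect ((0.45533835887908936, -0.07025180011987686), (0.2011515349149704, 0.11214955896139145), 87.77519226074219) circ ((0.45468559861183167, -0.07183242589235306), 0.113015316426754)
(352.0, 193.5) 40 39 rect ((0.4605003595352173, -0.2969687581062317), (0.12064406275749207, 0.11680956184864044), 87.51802825927734) circ ((0.4592520594596863, -0.29464828968048096), 0.0643201619386673)
(189.0, 176.5) 20 21 rect ((0.5258985161781311, 0.1993822455406189), (0.06108545511960983, 0.05806669965386391), 43.93777084350586) circ ((0.5247130990028381, 0.19972272217273712), 0.03125995025038719)
(290.0, 113.0) 20 20 rect ((0.7165980935096741, -0.1168038547039032), (0.059466730803251266, 0.06074437499046326), 88.87989807128906) circ ((0.7157213687896729, -0.11834893375635147), 0.03238913044333458)
```

View pics/crop.png

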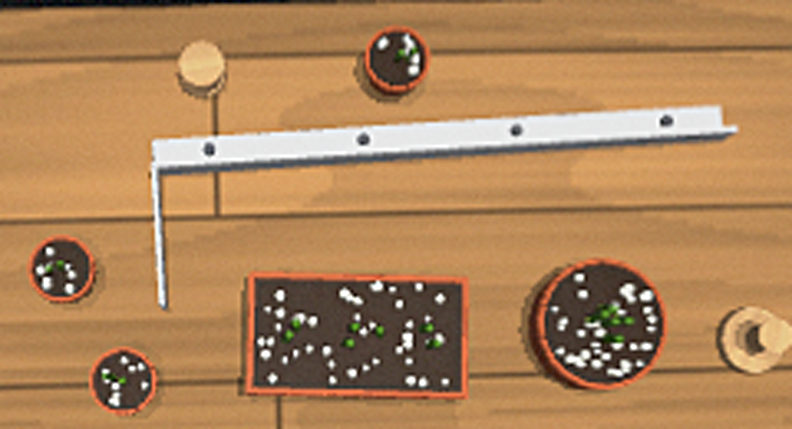

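The crop confirms the choice. The terracotta trough is at crop (357,335) and the pan at (600,322). The rail's inside corner is near (160,172) and its inner face shows as a grey strip. The measured sizes (201x112 mm, 120 mm) fit the description. Next I'll fit the rail.

```bash
cat >> h.py <<'E'
def subpix(v,th):   # first index where v crosses th
    s=np.sign(v-th); i=np.where(s[:-1]*s[1:]<0)[0]
    return i+(th-v[i])/(v[i+1]-v[i])
E
python3 - <<'E'
from h import *
c=np.load("pics/top0.npy",allow_pickle=True).item(); im=c["color"]
hsv=cv2.cvtColor(im,cv2.COLOR_BGR2HSV).astype(float)
S=hsv[...,1];V=hsv[...,2]
print("col300 S",S[128:150,300],"V",V[128:150,300]); print("row165 S",S[165,210:228],"V",V[165,210:228])
low=[];top=[]
for x in range(230,380,3):
    y0=int(round(147-(x-218)*12.4/174)); 
    s=subpix(S[y0-6:y0+10,x],80); 
    if len(s): low.append((x,y0-6+s[-1]))
    v=subpix(V[y0-8:y0+5,x],170)
    if len(v): top.append((x,y0-8+v[-1]))
def fit(P):
    P=np.array(P); vx,vy,_,_=cv2.fitLine(P.astype(np.float32)[:,None,:2],cv2.DIST_HUBER,0,.001,.001).ravel();return np.degrees(np.arctan2(vy,vx))
for n,p,z in(("low",low,0),("top",top,.045)):
    W=cast(c,p,z)[:,:2]; A=np.polyfit(W[:,1],W[:,0],1); r=W[:,0]-np.polyval(A,W[:,1]); k=abs(r)<.004;A=np.polyfit(W[k,1],W[k,0],1);print(n,len(k),k.sum(),A,np.degrees(np.arctan(A[0])),np.std(r[k]))
st=[]
for y in range(150,184,2):
    s=subpix(S[y,212:228],80)
    if len(s): st.append((212+s[-1],y))
W=cast(c,st,0)[:,:2]; print("stop",np.round(W[::3],4).tolist(),np.polyfit(W[:,0],W[:,1],1))
E
```

```text
col300 S [137. 138. 141. 164.   9.   7.   1.   1.   1.   1.   2.   1.   2.  14.
  43. 131. 143. 137. 138. 140. 138. 139.] V [205. 201. 194. 188. 238. 239. 231. 233. 230. 233. 234. 246. 162.  90.
 101. 175. 201. 209. 207. 206. 202. 208.]
row165 S [138. 137. 140. 135. 137. 148. 171.   8.  21.  92. 148. 137. 137. 137.
 139. 141. 137. 138.] V [192. 188. 188. 193. 193. 188. 186. 255. 184. 103. 196. 192. 193. 190.
 195. 192. 194. 194.]
low 50 50 [-0.04322586  0.62538829] -2.475118459397969 0.0005750959098871357
top 50 47 [-0.04180002  0.61499874] -2.39357113187202 0.0005970404691203686
stop [[0.6134, 0.1105], [0.5939, 0.1094], [0.5745, 0.1095], [0.5552, 0.1088], [0.5359, 0.1076], [0.5167, 0.1074]] [0.03663355 0.08893969]
```

Rail fit: corner ≈(0.6205, 0.1115), yaw ≈+2.4°. The "top" line crossed the wrong edge, so I ignored it. The trough is at (0.455, -0.070), yaw ≈-2.2°, with about 117 mm to go in x and 75 mm in y. First I'll move the arm behind the trough.

```bash
python3 -m handwheel '[[[24.6,-30.3,0],[0,0,0]],[[24.6,-30.3,0],[0,0,0]],[[24.6,-30.3,0],[0,0,0]],[[24.6,-30.3,0],[0,0,0]],[[24.6,-30.3,0],[0,0,0]],[[24.6,-30.3,0],[0,0,0]],[[24.6,-30.3,0],[0,0,0]],[[24.6,-30.3,0],[0,0,0]]]' 0 20
python3 -m handwheel '[[[24.6,-30.3,0],[0,0,0]],[[24.6,-30.3,0],[0,0,0]],[[24.6,-30.3,0],[0,0,0]],[[24.6,-30.3,0],[0,0,0]],[[24.6,-30.3,0],[0,0,0]],[[24.6,-30.3,0],[0,0,0]],[[0,0,0],[0,0,7.5]],[[0,0,0],[0,0,7.5]]]'
```

```text
time: 0.9
tool_pos: [0.2657, -0.2793, 0.2311]
ee_rot: [-3.122, -0.349, -0.0]
contact_force: [0.5, -1.0, -0.9]
width: 0.999
time: 1.7
tool_pos: [0.3694, -0.0696, 0.2311]
ee_rot: [-3.141, 0.064, 0.001]
contact_force: [-0.5, -0.4, -0.2]
width: 0.995
```

```bash
python3 -m handwheel '[[[0,0,40],[0,0,0]],[[0,0,40],[0,0,0]],[[0,0,40],[0,0,0]],[[0,0,40],[0,0,0]],[[0,0,30],[0,0,0]],[[0,0,19],[0,0,0]],[[0,0,0],[0,0,0]]]'
python3 -m handwheel '[[[5,0,0],[0,0,0]],[[5,0,0],[0,0,0]],[[5,0,0],[0,0,0]],[[5,0,0],[0,0,0]],[[5,0,0],[0,0,0]]]'
```

```text
time: 2.4
tool_pos: [0.3676, -0.0703, 0.0202]
ee_rot: [-3.139, 0.061, 0.007]
contact_force: [-0.7, 1.3, 0.7]
width: 0.999
time: 2.9
tool_pos: [0.3943, -0.072, 0.0226]
ee_rot: [3.141, -0.061, -0.001]
contact_force: [-8.2, -0.2, 6.6]
width: 1.003
```

Run:
```python
from h import *
c=eyes.get_image("scene"); cv2.imwrite("pics/s1.png",c["color"][100:300,60:360].repeat(2,0).repeat(2,1))
```

```text
(no output)
```

View pics/s1.png

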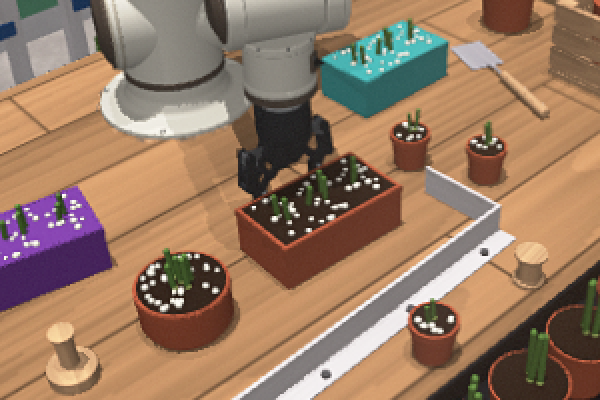

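The scene view shows both fingers flat against the trough's near long side, around (290,160), with the body clear of the shoots. I'll push on, turning slowly.

```bash
python3 -m handwheel '[[[6,0,0],[0,0,-0.6]],[[6,0,0],[0,0,-0.6]],[[6,0,0],[0,0,-0.6]],[[6,0,0],[0,0,-0.6]],[[6,0,0],[0,0,-0.6]],[[6,0,0],[0,0,-0.6]],[[6,0,0],[0,0,-0.6]],[[6,0,0],[0,0,-0.6]]]'
python3 -m handwheel '[[[6,0,0],[0,0,0]],[[6,0,0],[0,0,0]],[[6,0,0],[0,0,0]],[[6,0,0],[0,0,0]],[[6,0,0],[0,0,0]],[[0,0,0],[0,0,0]]]'
python3 - <<'E'
from h import *
c=eyes.get_image("top"); im=c["color"]; cv2.imwrite("pics/t2.png",cv2.resize(im[90:230,170:410],None,fx=3.3,fy=3.3,interpolation=cv2.INTER_CUBIC))
E
```

```text
time: 3.75
tool_pos: [0.4421, -0.0721, 0.0224]
ee_rot: [-3.141, -0.071, 0.002]
contact_force: [-8.5, -1.1, 5.1]
width: 1.003
time: 4.35
tool_pos: [0.4727, -0.0707, 0.0224]
ee_rot: [-3.141, -0.071, -0.0]
contact_force: [0.0, -0.3, -0.1]
width: 0.998
```

View pics/t2.png

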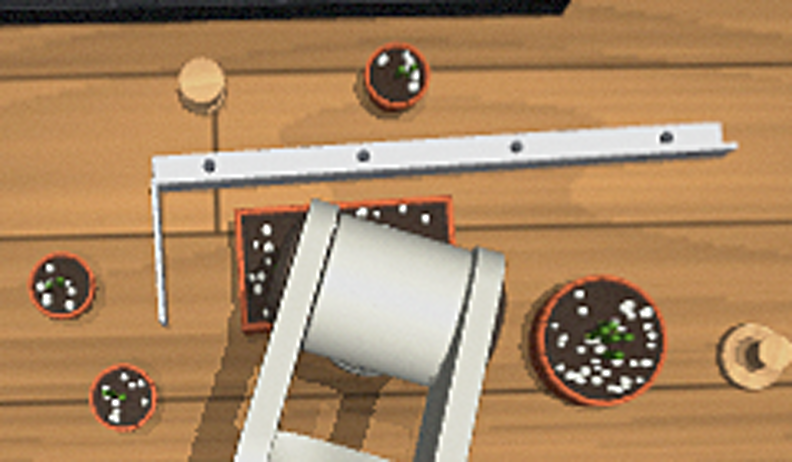

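The trough (top edge crop (235,208)–(450,198)) is parallel to the rail, with a gap of about 30 mm. I'll advance until nearly touching, then retreat.

```bash
python3 -m handwheel '[[[5,0,0],[0,0,0]],[[5,0,0],[0,0,0]],[[5,0,0],[0,0,0]],[[5,0,0],[0,0,0]],[[4,0,0],[0,0,0]],[[2,0,0],[0,0,0]],[[0,0,0],[0,0,0]]]'
python3 -m handwheel '[[[-12,0,0],[0,0,0]],[[-12,0,0],[0,0,0]],[[0,0,-40],[0,0,0]],[[0,0,-40],[0,0,0]],[[0,0,-40],[0,0,0]],[[0,0,0],[0,0,0]]]' 128
```

```text
time: 5.1
tool_pos: [0.4982, -0.0695, 0.0223]
ee_rot: [-3.141, -0.07, -0.0]
contact_force: [-1.1, -0.2, -0.2]
width: 0.999
time: 5.7
tool_pos: [0.4752, -0.0712, 0.1475]
ee_rot: [3.138, 0.07, 0.012]
contact_force: [0.5, -1.1, -0.9]
width: 0.5
```

```bash
python3 -m handwheel '[[[0,0,0],[0,0,-8.5]],[[0,0,0],[0,0,-8.5]],[[0,0,0],[0,0,-8.5]],[[0,0,0],[0,0,-8.5]],[[0,0,0],[0,0,-8.5]],[[0,0,0],[0,0,-8.5]],[[0,0,0],[0,0,-8.5]],[[0,0,0],[0,0,-8.5]]]'
python3 -m handwheel '[[[0,0,0],[0,0,-8.5]],[[0,0,0],[0,0,-8.5]],[[0,0,0],[0,0,-5]],[[-34.5,22,0],[0,0,0]],[[-34.5,22,0],[0,0,0]],[[-34.5,22,0],[0,0,0]],[[-34.5,22,0],[0,0,0]],[[0,0,0],[0,0,0]]]'
python3 - <<'E'
from h import *
print(env.get_obs()["joints"])
c=eyes.get_image("top"); im=c["color"]; cv2.imwrite("pics/t3.png",cv2.resize(im[90:230,170:410],None,fx=3.3,fy=3.3,interpolation=cv2.INTER_CUBIC))
E
```

```text
time: 6.5
tool_pos: [0.4732, -0.0706, 0.142]
ee_rot: [-2.559, -1.822, -0.0]
contact_force: [1.2, 0.6, 0.1]
width: 0.499
time: 7.3
tool_pos: [0.5688, -0.2079, 0.1412]
ee_rot: [-2.174, -2.268, 0.001]
contact_force: [-1.0, 0.8, -1.2]
width: 0.502
[-4.77440018e-01  2.58281382e-01  1.49220691e+00 -4.24141202e-04
  1.39139208e+00 -5.19636648e-01]
```

View pics/t3.png

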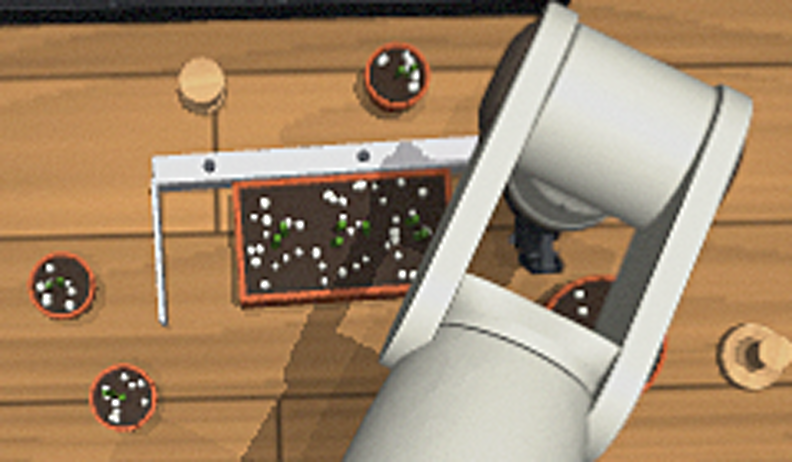

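The gripper is over the gap right of the trough (right end at crop (450,190)), clear of the pan. I'll descend and push along the rail.

```bash
python3 -m handwheel '[[[0,0,35],[0,0,0]],[[0,0,35],[0,0,0]],[[0,0,30],[0,0,0]],[[0,0,16],[0,0,0]],[[0,0,0],[0,0,0]]]'
python3 -m handwheel '[[[7,0,0],[0,0,0]],[[7,0,0],[0,0,0]],[[7,0,0],[0,0,0]],[[7,0,0],[0,0,0]],[[6,0,0],[0,0,0]],[[6,0,0],[0,0,0]],[[6,0,0],[0,0,0]],[[6,0,0],[0,0,0]]]'
```

```text
time: 7.85
tool_pos: [0.5661, -0.203, 0.0242]
ee_rot: [-2.168, -2.268, 0.001]
contact_force: [0.5, -0.9, -0.2]
width: 0.503
time: 8.65
tool_pos: [0.5663, -0.1527, 0.027]
ee_rot: [2.17, 2.269, -0.0]
contact_force: [0.3, -6.4, 3.5]
width: 0.497
```

```bash
python3 -m handwheel '[[[6,0,0],[0,0,0]],[[6,0,0],[0,0,0]],[[6,0,0],[0,0,0]],[[6,0,0],[0,0,0]],[[6,0,0],[0,0,0]],[[4,0,0],[0,0,0]],[[3,0,0],[0,0,0]]]'
python3 -m handwheel '[[[2,0,0],[0,0,0]],[[1,0,0],[0,0,0]],[[0,0,0],[0,0,0]]]'
python3 - <<'E'
from h import *
c=eyes.get_image("top"); im=c["color"]; cv2.imwrite("pics/t4.png",cv2.resize(im[115:200,195:345],None,fx=5,fy=5,interpolation=cv2.INTER_CUBIC))
E
```

```text
time: 9.35
tool_pos: [0.5646, -0.1157, 0.0269]
ee_rot: [2.17, 2.27, -0.0]
contact_force: [-0.3, -6.2, 3.2]
width: 0.499
time: 9.65
tool_pos: [0.5644, -0.1126, 0.0268]
ee_rot: [2.17, 2.27, 0.0]
contact_force: [-0.4, -4.1, 1.1]
width: 0.498
```

View pics/t4.png

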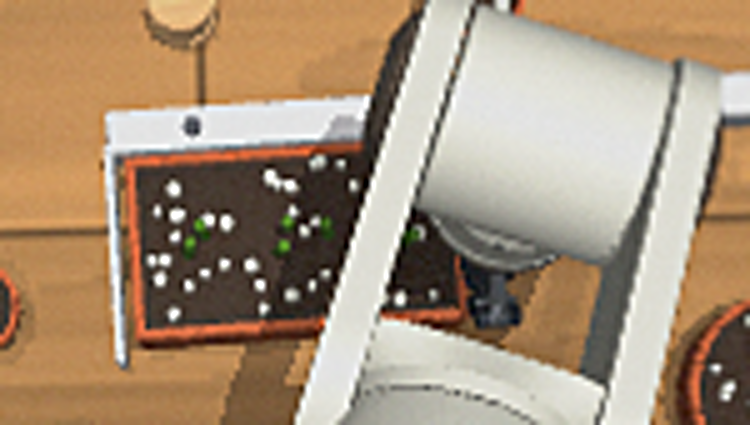

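The trough is nearly home: its left end at crop (130,240) is a few mm from the stop at (115,240). I'll go on in small steps.

```bash
python3 -m handwheel '[[[2,0,0],[0,0,0]],[[2,0,0],[0,0,0]],[[1,0,0],[0,0,0]],[[0,0,0],[0,0,0]]]'
python3 -m handwheel '[[[1,0,0],[0,0,0]],[[1,0,0],[0,0,0]],[[0,0,0],[0,0,0]]]'
```

```text
time: 10.1
tool_pos: [0.564, -0.1076, 0.0266]
ee_rot: [2.171, 2.27, 0.0]
contact_force: [-0.5, -4.3, 1.6]
width: 0.504
time: 10.4
tool_pos: [0.5639, -0.1057, 0.0265]
ee_rot: [2.171, 2.27, 0.0]
contact_force: [0.4, -4.3, 1.6]
width: 0.497
```

```bash
python3 -m handwheel '[[[1,0,0],[0,0,0]],[[1,0,0],[0,0,0]],[[0,0,0],[0,0,0]]]'
python3 -m handwheel '[[[1,0,0],[0,0,0]],[[0,0,0],[0,0,0]]]'
```

```text
time: 10.7
tool_pos: [0.5638, -0.1037, 0.0265]
ee_rot: [2.171, 2.27, 0.0]
contact_force: [1.5, -4.6, 3.1]
width: 0.496
time: 10.9
tool_pos: [0.5637, -0.1032, 0.0265]
ee_rot: [2.171, 2.27, -0.001]
contact_force: [-0.3, -10.9, 1.8]
width: 0.498
```

The stop contact is felt at 11 N, at TCP y -0.103 against the predicted -0.102. Next I'll retreat, turn back, and press the long side to the rail.

```bash
python3 -m handwheel '[[[-15,0,0],[0,0,0]],[[-15,0,0],[0,0,0]],[[0,0,-40],[0,0,0]],[[0,0,-45],[0,0,0]],[[0,0,-45],[0,0,0]],[[0,0,0],[0,0,8.5]],[[0,0,0],[0,0,8.5]],[[0,0,0],[0,0,8.5]]]'
python3 -m handwheel '[[[0,0,0],[0,0,8.5]],[[0,0,0],[0,0,8.5]],[[0,0,0],[0,0,8.5]],[[0,0,0],[0,0,8.5]],[[0,0,0],[0,0,8.5]],[[0,0,0],[0,0,8.5]],[[0,0,0],[0,0,8.5]],[[0,0,0],[0,0,5]]]' 0
python3 -m handwheel '[[[-21,-35.7,0],[0,0,0]],[[-21,-35.7,0],[0,0,0]],[[-21,-35.7,0],[0,0,0]],[[-21,-35.7,0],[0,0,0]],[[0,0,0],[0,0,0]]]'
python3 - <<'E'
from h import *
c=eyes.get_image("top"); im=c["color"]; cv2.imwrite("pics/t5.png",cv2.resize(im[115:200,195:345],None,fx=5,fy=5,interpolation=cv2.INTER_CUBIC))
E
```

```text
time: 11.7
tool_pos: [0.565, -0.1336, 0.1565]
ee_rot: [-2.624, -1.727, -0.001]
contact_force: [0.5, 0.0, -0.9]
width: 0.498
time: 12.5
tool_pos: [0.5649, -0.1336, 0.1561]
ee_rot: [-3.141, -0.06, 0.001]
contact_force: [-1.0, -0.1, -0.4]
width: 1.001
time: 13.0
tool_pos: [0.4728, 0.0085, 0.1566]
ee_rot: [-3.14, -0.074, 0.0]
contact_force: [1.1, -0.6, -1.1]
width: 0.997
```

View pics/t5.png

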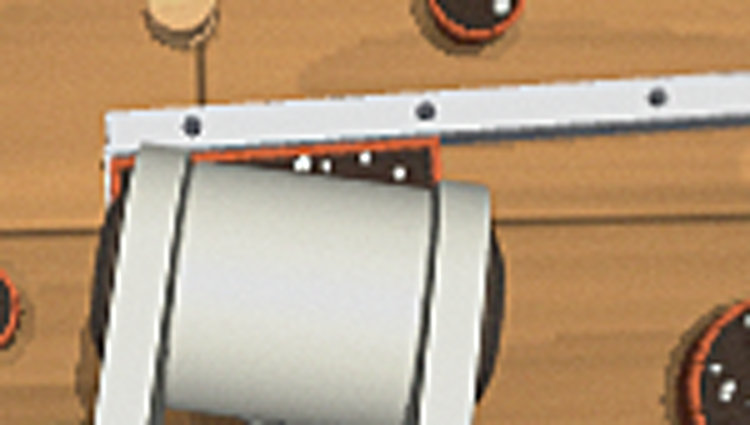

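Left end is at the stop (crop (115,175)), and a small rail gap remains at the left. I'll descend and press.

```bash
python3 -m handwheel '[[[0,0,40],[0,0,0]],[[0,0,40],[0,0,0]],[[0,0,35],[0,0,0]],[[0,0,19],[0,0,0]],[[0,0,0],[0,0,0]]]'
python3 -m handwheel '[[[5,0,0],[0,0,0]],[[5,0,0],[0,0,0]],[[5,0,0],[0,0,0]],[[4,0,0],[0,0,0]],[[2,0,0],[0,0,0]],[[0,0,0],[0,0,0]]]'
python3 -m handwheel '[[[2,0,0],[0,0,0]],[[1,0,0],[0,0,0]],[[0,0,0],[0,0,0]]]'
```

```text
time: 13.55
tool_pos: [0.4737, 0.0053, 0.0198]
ee_rot: [-3.14, -0.068, 0.007]
contact_force: [0.8, 0.3, 0.5]
width: 1.001
time: 14.15
tool_pos: [0.4959, 0.0073, 0.0226]
ee_rot: [3.141, 0.071, 0.0]
contact_force: [-1.0, -0.9, 0.6]
width: 0.999
time: 14.45
tool_pos: [0.4984, 0.0074, 0.0225]
ee_rot: [-3.141, -0.071, 0.001]
contact_force: [-5.7, -0.5, 5.5]
width: 1.0
```

```bash
python3 -m handwheel '[[[1,0,0],[0,0,0]],[[1,0,0],[0,0,0]],[[0,0,0],[0,0,0]]]'
python3 -m handwheel '[[[1,0,0],[0,0,0]],[[0,0,0],[0,0,0]]]'
python3 -m handwheel '[[[1,0,0],[0,0,0]],[[0,0,0],[0,0,0]]]'
```

```text
time: 14.75
tool_pos: [0.5003, 0.0075, 0.0225]
ee_rot: [-3.141, -0.071, 0.001]
contact_force: [-6.0, 0.5, 5.1]
width: 0.997
time: 14.95
tool_pos: [0.5013, 0.0076, 0.0225]
ee_rot: [-3.141, -0.071, 0.002]
contact_force: [-6.8, -0.2, 4.2]
width: 1.0
time: 15.15
tool_pos: [0.5023, 0.0076, 0.0225]
ee_rot: [-3.141, -0.071, 0.002]
contact_force: [-6.5, -1.5, 4.0]
width: 1.002
```

```bash
python3 -m handwheel '[[[1,0,0],[0,0,0]],[[0,0,0],[0,0,0]]]'
python3 -m handwheel '[[[1,0,0],[0,0,0]],[[0,0,0],[0,0,0]]]'
```

```text
time: 15.35
tool_pos: [0.5032, 0.0077, 0.0225]
ee_rot: [-3.141, -0.071, 0.002]
contact_force: [-7.9, -1.3, 4.6]
width: 0.998
time: 15.55
tool_pos: [0.5033, 0.0077, 0.0224]
ee_rot: [-3.141, -0.07, 0.005]
contact_force: [-19.1, -1.1, 13.4]
width: 1.002
```

The rail contact is felt (19 N, TCP x as predicted). On to the pan, with the fingers half shut as a cradle.

```bash
python3 -m handwheel '[[[-2,0,0],[0,0,0]],[[-12,0,0],[0,0,0]],[[-12,0,0],[0,0,0]],[[0,0,-45],[0,0,0]],[[0,0,-45],[0,0,0]],[[0,0,-40],[0,0,0]]]' 128
python3 -m handwheel '[[[-15.2,37.2,0],[0,0,0]],[[-15.2,37.2,0],[0,0,0]],[[-15.2,37.2,0],[0,0,0]],[[-15.2,37.2,0],[0,0,0]],[[-15.2,37.2,0],[0,0,0]],[[-15.2,37.2,0],[0,0,0]],[[-15.2,37.2,0],[0,0,0]],[[-15.2,37.2,0],[0,0,0]]]'
python3 -m handwheel '[[[0,0,0],[0,0,0]]]'
python3 - <<'E'
from h import *
c=eyes.get_image("top"); im=c["color"]; cv2.imwrite("pics/t6.png",cv2.resize(im[115:245,195:415],None,fx=3.6,fy=3.6,interpolation=cv2.INTER_CUBIC))
np.save("pics/top6.npy",c,allow_pickle=True)
hsv=cv2.cvtColor(im,cv2.COLOR_BGR2HSV)
m=(((hsv[...,0]<10)|(hsv[...,0]>174))&(hsv[...,1]>130)&(hsv[...,2]>70)).astype(np.uint8)*255
cs,_=cv2.findContours(m,cv2.RETR_EXTERNAL,cv2.CHAIN_APPROX_NONE)
for k in cs:
    x,y,w,h=cv2.boundingRect(k)
    if w*h>120 and 170<x<410 and 95<y<230:
        P=cast(c,k.reshape(-1,2),.07 if w>55 else .062 if w>30 else .055)[:,:2].astype(np.float32); print(x,y,w,h,cv2.minAreaRect(P))
E
```

```text
time: 16.15
tool_pos: [0.4777, 0.0065, 0.1544]
ee_rot: [-3.141, -0.07, -0.001]
contact_force: [0.8, 0.1, 0.4]
width: 0.494
time: 16.95
tool_pos: [0.369, -0.2972, 0.1524]
ee_rot: [3.141, 0.07, 0.001]
contact_force: [0.9, -0.7, -0.5]
width: 0.5
time: 17.05
tool_pos: [0.3684, -0.2992, 0.1521]
ee_rot: [3.14, 0.065, -0.001]
contact_force: [-0.9, 0.5, -0.1]
width: 0.496
197 200 21 21 ((0.42018523812294006, 0.14384306967258453), (0.059723060578107834, 0.05935398116707802), 25.646631240844727)
359 175 13 21 ((0.4874214828014374, -0.3470524251461029), (0.07144764065742493, 0.013912128284573555), 30.056455612182617)
331 174 30 39 ((0.45666345953941345, -0.27306416630744934), (0.11891447007656097, 0.08098891377449036), 10.24970817565918)
178 167 21 20 ((0.5258985161781311, 0.1993822455406189), (0.06108545511960983, 0.05806669965386391), 43.93777084350586)
217 140 68 42 ((0.5652914643287659, 0.008543320000171661), (0.11654366552829742, 0.20100301504135132), 2.5443148612976074)
280 103 20 20 ((0.7165975570678711, -0.1168368011713028), (0.05953256040811539, 0.060744598507881165), 88.87814331054688)
```

View pics/t6.png

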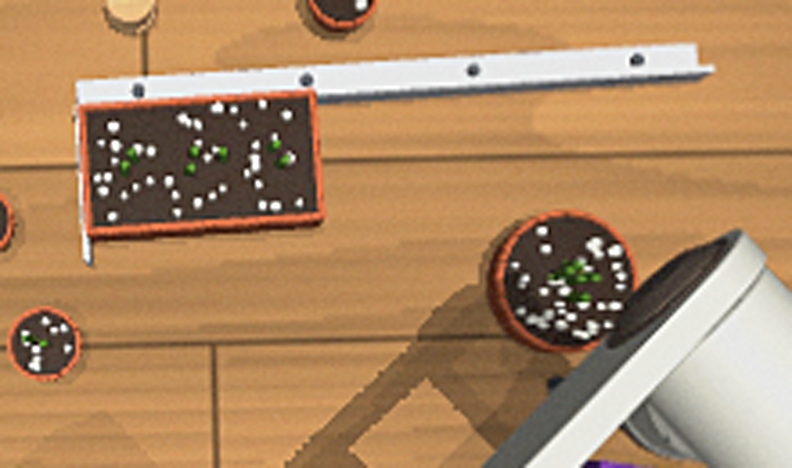

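The trough is snug in the corner (crop (85,100)–(320,215)): centre ≈(0.567, 0.0085), yaw 2.5°. The pots have not moved. I'll descend behind the pan and push it to the rail.

```bash
python3 -m handwheel '[[[0,-3,40],[0,0,0]],[[0,0,40],[0,0,0]],[[0,0,25],[0,0,0]],[[0,0,15],[0,0,0]],[[0,0,0],[0,0,0]]]'
python3 -m handwheel '[[[5,0,0],[0,0,0]],[[5,0,0],[0,0,0]],[[5,0,0],[0,0,0]],[[5,0,0],[0,0,0]],[[5,0,0],[0,0,0]],[[5,0,0],[0,0,0]],[[6,0,0],[0,0,0]],[[6,0,0],[0,0,0]]]'
python3 -m handwheel '[[[6,0,0],[0,0,0]],[[6,0,0],[0,0,0]],[[6,0,0],[0,0,0]],[[6,0,0],[0,0,0]],[[6,0,0],[0,0,0]],[[6,0,0],[0,0,0]],[[6,0,0],[0,0,0]],[[6,0,0],[0,0,0]]]'
```

```text
time: 17.6
tool_pos: [0.3695, -0.2912, 0.0306]
ee_rot: [-3.138, -0.072, 0.003]
contact_force: [0.0, 0.3, 0.6]
width: 0.497
time: 18.4
tool_pos: [0.4124, -0.2917, 0.0326]
ee_rot: [3.14, 0.07, -0.001]
contact_force: [-6.9, -1.8, 6.5]
width: 0.497
time: 19.2
tool_pos: [0.4603, -0.2893, 0.0325]
ee_rot: [-3.141, -0.07, 0.002]
contact_force: [-7.0, 0.7, 5.2]
width: 0.501
```

```bash
python3 -m handwheel '[[[6,0,0],[0,0,0]],[[6,0,0],[0,0,0]],[[6,0,0],[0,0,0]],[[6,0,0],[0,0,0]],[[6,0,0],[0,0,0]],[[4,0,0],[0,0,0]],[[3,0,0],[0,0,0]],[[0,0,0],[0,0,0]]]'
python3 -m handwheel '[[[2,0,0],[0,0,0]],[[2,0,0],[0,0,0]],[[0,0,0],[0,0,0]]]'
python3 -m handwheel '[[[1,0,0],[0,0,0]],[[1,0,0],[0,0,0]],[[0,0,0],[0,0,0]]]'
```

```text
time: 20.0
tool_pos: [0.4976, -0.2876, 0.0324]
ee_rot: [3.141, 0.07, -0.001]
contact_force: [-0.9, -1.1, 0.7]
width: 0.5
time: 20.3
tool_pos: [0.5013, -0.2874, 0.0324]
ee_rot: [-3.141, -0.07, 0.001]
contact_force: [-3.3, -0.8, 4.2]
width: 0.495
time: 20.6
tool_pos: [0.5031, -0.2873, 0.0323]
ee_rot: [-3.141, -0.07, 0.001]
contact_force: [-5.0, 0.0, 3.2]
width: 0.494
```

```bash
python3 -m handwheel '[[[1,0,0],[0,0,0]],[[1,0,0],[0,0,0]],[[0,0,0],[0,0,0]]]'
python3 -m handwheel '[[[1,0,0],[0,0,0]],[[1,0,0],[0,0,0]],[[0,0,0],[0,0,0]]]'
python3 -m handwheel '[[[1,0,0],[0,0,0]],[[0,0,0],[0,0,0]]]'
```

```text
time: 20.9
tool_pos: [0.5051, -0.2872, 0.0323]
ee_rot: [-3.141, -0.07, 0.001]
contact_force: [-5.7, 0.1, 3.9]
width: 0.497
time: 21.2
tool_pos: [0.5071, -0.2871, 0.0323]
ee_rot: [-3.141, -0.07, 0.001]
contact_force: [-5.3, 0.2, 4.0]
width: 0.498
time: 21.4
tool_pos: [0.5081, -0.2871, 0.0323]
ee_rot: [-3.141, -0.07, 0.001]
contact_force: [-4.1, 0.4, 3.9]
width: 0.499
```

```bash
python3 -m handwheel '[[[-12,0,0],[0,0,0]],[[-13,0,0],[0,0,0]],[[0,0,-40],[0,0,0]],[[0,0,-40],[0,0,0]],[[0,0,-40],[0,0,0]],[[0,0,0],[0,0,-8.5]],[[0,0,0],[0,0,-8.5]],[[0,0,0],[0,0,-8.5]]]'
python3 -m handwheel '[[[0,0,0],[0,0,-8.5]],[[0,0,0],[0,0,-8.5]],[[0,0,0],[0,0,-8.5]],[[0,0,0],[0,0,-8.5]],[[0,0,0],[0,0,-8.5]],[[0,0,0],[0,0,-8.5]],[[0,0,0],[0,0,-8.5]],[[0,0,0],[0,0,-5]]]'
python3 -m handwheel '[[[-33,31,0],[0,0,0]],[[-33,31,0],[0,0,0]],[[-33,31,0],[0,0,0]],[[0,0,0],[0,0,0]],[[0,0,0],[0,0,0]]]'
python3 - <<'E'
from h import *
c=eyes.get_image("scene"); cv2.imwrite("pics/s7.png",c["color"][120:340,20:360].repeat(2,0).repeat(2,1))
E
```

```text
time: 22.2
tool_pos: [0.4824, -0.2882, 0.1525]
ee_rot: [3.045, 0.771, 0.001]
contact_force: [-0.4, -0.3, -0.9]
width: 0.494
time: 23.0
tool_pos: [0.4823, -0.2882, 0.1522]
ee_rot: [-2.165, -2.277, -0.0]
contact_force: [-0.6, -0.1, -0.3]
width: 0.498
time: 23.5
tool_pos: [0.5799, -0.3833, 0.151]
ee_rot: [-2.17, -2.269, -0.0]
contact_force: [-0.5, 0.6, 0.8]
width: 0.493
```

View pics/s7.png

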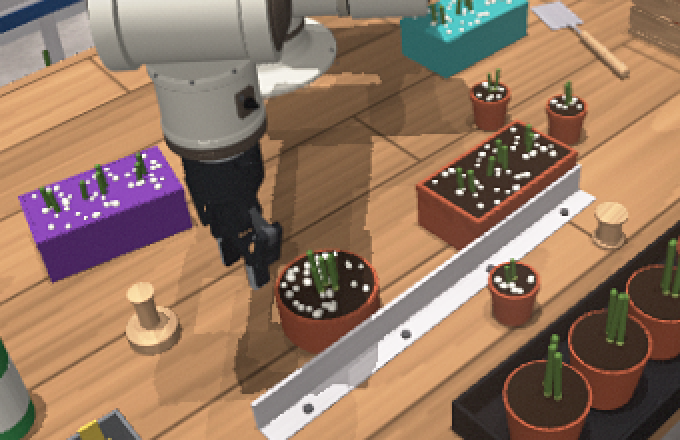

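The scene view shows the pan at the rail (328,300), the trough seated at (495,180), and the gripper right of the pan, clear of the tamper (150,320). I'll descend and push along the rail.

```bash
python3 -m handwheel '[[[0,0,40],[0,0,0]],[[0,0,40],[0,0,0]],[[0,0,25],[0,0,0]],[[0,0,14],[0,0,0]],[[0,0,0],[0,0,0]]]'
python3 -m handwheel '[[[5,0,0],[0,0,0]],[[5,0,0],[0,0,0]],[[5,0,0],[0,0,0]],[[5,0,0],[0,0,0]],[[5,0,0],[0,0,0]],[[5,0,0],[0,0,0]],[[6,0,0],[0,0,0]],[[6,0,0],[0,0,0]]]'
python3 -m handwheel '[[[6,0,0],[0,0,0]],[[6,0,0],[0,0,0]],[[6,0,0],[0,0,0]],[[6,0,0],[0,0,0]],[[6,0,0],[0,0,0]],[[6,0,0],[0,0,0]],[[6,0,0],[0,0,0]],[[6,0,0],[0,0,0]]]'
```

```text
time: 24.05
tool_pos: [0.5796, -0.3821, 0.0325]
ee_rot: [-2.17, -2.269, 0.0]
contact_force: [0.6, -0.9, 0.6]
width: 0.498
time: 24.85
tool_pos: [0.5787, -0.3408, 0.0334]
ee_rot: [2.171, 2.27, -0.0]
contact_force: [-1.4, -3.9, 0.7]
width: 0.502
time: 25.65
tool_pos: [0.5766, -0.2926, 0.0333]
ee_rot: [-2.171, -2.271, -0.0]
contact_force: [0.5, -4.7, 1.6]
width: 0.5
```

```bash
python3 -m handwheel '[[[6,0,0],[0,0,0]],[[6,0,0],[0,0,0]],[[6,0,0],[0,0,0]],[[6,0,0],[0,0,0]],[[6,0,0],[0,0,0]],[[6,0,0],[0,0,0]],[[6,0,0],[0,0,0]],[[6,0,0],[0,0,0]]]'
python3 -m handwheel '[[[5,0,0],[0,0,0]],[[4,0,0],[0,0,0]],[[3,0,0],[0,0,0]],[[2,0,0],[0,0,0]],[[0,0,0],[0,0,0]]]'
python3 - <<'E'
from h import *
c=eyes.get_image("top"); im=c["color"]; cv2.imwrite("pics/t8.png",cv2.resize(im[115:215,195:355],None,fx=4.5,fy=4.5,interpolation=cv2.INTER_CUBIC))
E
```

```text
time: 26.45
tool_pos: [0.5744, -0.2446, 0.0333]
ee_rot: [-2.171, -2.271, -0.0]
contact_force: [0.9, -5.3, 2.2]
width: 0.499
time: 26.95
tool_pos: [0.5738, -0.2307, 0.0333]
ee_rot: [-2.171, -2.27, -0.0]
contact_force: [0.2, -1.1, 1.6]
width: 0.498
```

View pics/t8.png

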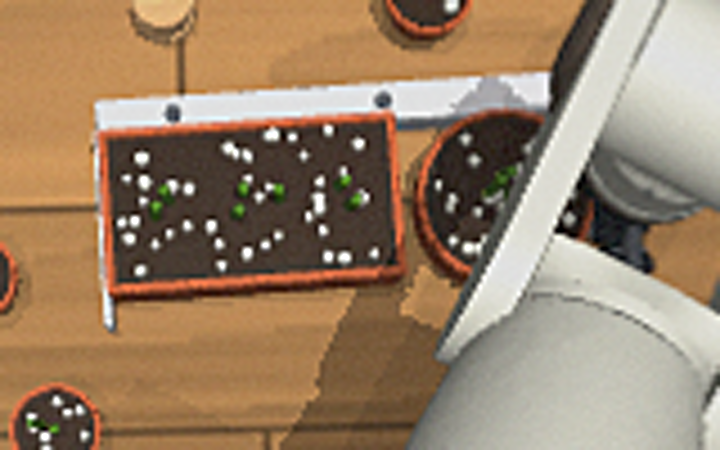

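The pan's left edge (crop (418,195)) is about 10 mm from the trough's end (400,195). I'll close it slowly.

```bash
python3 -m handwheel '[[[2,0,0],[0,0,0]],[[2,0,0],[0,0,0]],[[1,0,0],[0,0,0]],[[1,0,0],[0,0,0]],[[0,0,0],[0,0,0]]]'
python3 -m handwheel '[[[1,0,0],[0,0,0]],[[1,0,0],[0,0,0]],[[0,0,0],[0,0,0]]]'
python3 -m handwheel '[[[1,0,0],[0,0,0]],[[0,0,0],[0,0,0]]]'
```

```text
time: 27.5
tool_pos: [0.5734, -0.2248, 0.0332]
ee_rot: [-2.171, -2.27, -0.0]
contact_force: [-1.1, -1.6, -1.2]
width: 0.499
time: 27.8
tool_pos: [0.5734, -0.2229, 0.0332]
ee_rot: [-2.171, -2.27, -0.0]
contact_force: [-0.8, -1.3, -1.0]
width: 0.5
time: 28.0
tool_pos: [0.5734, -0.2219, 0.0332]
ee_rot: [-2.171, -2.27, -0.0]
contact_force: [-0.1, -1.8, -1.5]
width: 0.498
```

```bash
python3 -m handwheel '[[[1,0,0],[0,0,0]],[[1,0,0],[0,0,0]],[[0,0,0],[0,0,0]]]'
python3 -m handwheel '[[[1,0,0],[0,0,0]],[[0,0,0],[0,0,0]]]'
python3 -m handwheel '[[[1,0,0],[0,0,0]],[[0,0,0],[0,0,0]]]'
```

```text
time: 28.3
tool_pos: [0.5733, -0.2199, 0.0333]
ee_rot: [-2.171, -2.271, -0.0]
contact_force: [0.8, -1.4, -1.9]
width: 0.501
time: 28.5
tool_pos: [0.5732, -0.219, 0.0333]
ee_rot: [-2.171, -2.271, -0.0]
contact_force: [0.4, -1.5, -1.4]
width: 0.501
time: 28.7
tool_pos: [0.5732, -0.218, 0.0333]
ee_rot: [-2.171, -2.271, -0.0]
contact_force: [0.4, -2.1, -1.2]
width: 0.5
```

```bash
python3 -m handwheel '[[[1,0,0],[0,0,0]],[[0,0,0],[0,0,0]]]'
python3 -m handwheel '[[[1,0,0],[0,0,0]],[[0,0,0],[0,0,0]]]'
python3 - <<'E'
from h import *
c=eyes.get_image("top"); im=c["color"]; cv2.imwrite("pics/t9.png",cv2.resize(im[115:190,255:355],None,fx=6,fy=6,interpolation=cv2.INTER_CUBIC))
E
```

```text
time: 28.9
tool_pos: [0.5732, -0.2171, 0.0333]
ee_rot: [2.171, 2.271, -0.0]
contact_force: [1.1, -2.6, -1.0]
width: 0.493
time: 29.1
tool_pos: [0.5733, -0.217, 0.0335]
ee_rot: [2.17, 2.269, -0.001]
contact_force: [0.6, -9.8, -1.6]
width: 0.499
```

View pics/t9.png

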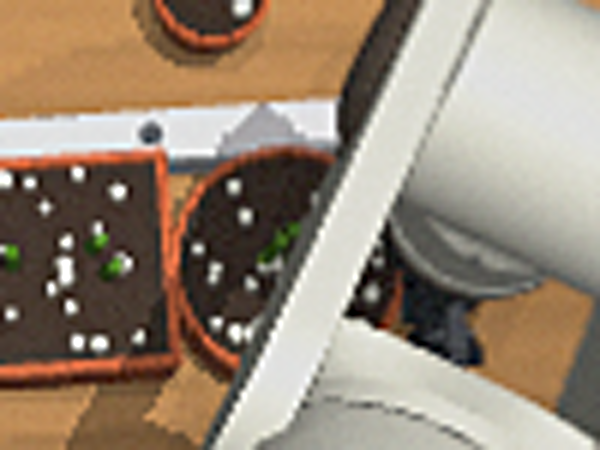

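The pan touches the trough's end (crop (175,265)), with 10 N felt. Next I'll finish the press to the rail from the near side.

```bash
python3 -m handwheel '[[[-2,0,0],[0,0,0]],[[-13,0,0],[0,0,0]],[[-13,0,0],[0,0,0]],[[0,0,-40],[0,0,0]],[[0,0,-40],[0,0,0]],[[0,0,-40],[0,0,0]],[[0,0,0],[0,0,8.5]],[[0,0,0],[0,0,8.5]]]'
python3 -m handwheel '[[[0,0,0],[0,0,8.5]],[[0,0,0],[0,0,8.5]],[[0,0,0],[0,0,8.5]],[[0,0,0],[0,0,8.5]],[[0,0,0],[0,0,8.5]],[[0,0,0],[0,0,8.5]],[[0,0,0],[0,0,8.5]],[[0,0,0],[0,0,8.5]]]'
python3 -m handwheel '[[[0,0,0],[0,0,5]],[[-31.9,-31.4,0],[0,0,0]],[[-31.9,-31.4,0],[0,0,0]],[[-31.9,-31.4,0],[0,0,0]],[[0,0,0],[0,0,0]],[[0,0,0],[0,0,0]]]'
```

```text
time: 29.95
tool_pos: [0.5748, -0.2453, 0.1548]
ee_rot: [2.487, 1.916, 0.002]
contact_force: [0.1, 0.2, -0.3]
width: 0.497
time: 30.75
tool_pos: [0.5744, -0.2451, 0.1533]
ee_rot: [-3.135, -0.197, 0.0]
contact_force: [-0.1, 0.2, 0.4]
width: 0.495
time: 31.35
tool_pos: [0.4746, -0.1547, 0.154]
ee_rot: [3.14, 0.07, 0.002]
contact_force: [0.4, -0.1, 0.8]
width: 0.498
```

```bash
python3 -m handwheel '[[[0,0,40],[0,0,0]],[[0,0,40],[0,0,0]],[[0,0,27],[0,0,0]],[[0,0,14],[0,0,0]],[[0,0,0],[0,0,0]]]'
python3 -m handwheel '[[[5,0,0],[0,0,0]],[[5,0,0],[0,0,0]],[[5,0,0],[0,0,0]],[[4,0,0],[0,0,0]],[[2,0,0],[0,0,0]],[[2,0,0],[0,0,0]],[[0,0,0],[0,0,0]]]'
python3 -m handwheel '[[[1,0,0],[0,0,0]],[[1,0,0],[0,0,0]],[[0,0,0],[0,0,0]]]'
```

```text
time: 31.85
tool_pos: [0.4743, -0.1549, 0.0303]
ee_rot: [-3.139, -0.069, 0.005]
contact_force: [0.4, 0.0, 0.8]
width: 0.497
time: 32.55
tool_pos: [0.4977, -0.1532, 0.0324]
ee_rot: [-3.141, -0.071, -0.0]
contact_force: [-0.2, 0.2, -0.6]
width: 0.499
time: 32.85
tool_pos: [0.4996, -0.1531, 0.0323]
ee_rot: [-3.141, -0.07, -0.0]
contact_force: [0.3, 1.2, 1.1]
width: 0.499
```

```bash
python3 -m handwheel '[[[1,0,0],[0,0,0]],[[1,0,0],[0,0,0]],[[0,0,0],[0,0,0]]]'
python3 -m handwheel '[[[1,0,0],[0,0,0]],[[0,0,0],[0,0,0]]]'
python3 -m handwheel '[[[1,0,0],[0,0,0]],[[0,0,0],[0,0,0]]]'
```

```text
time: 33.15
tool_pos: [0.5016, -0.1531, 0.0323]
ee_rot: [-3.141, -0.07, -0.0]
contact_force: [0.2, 1.0, 1.2]
width: 0.497
time: 33.35
tool_pos: [0.5026, -0.153, 0.0323]
ee_rot: [-3.141, -0.07, -0.0]
contact_force: [-0.5, 0.7, -0.3]
width: 0.502
time: 33.55
tool_pos: [0.5036, -0.1529, 0.0323]
ee_rot: [-3.141, -0.07, -0.0]
contact_force: [-0.5, -0.8, 0.0]
width: 0.504
```

```bash
python3 -m handwheel '[[[1,0,0],[0,0,0]],[[0,0,0],[0,0,0]]]'
python3 -m handwheel '[[[1,0,0],[0,0,0]],[[0,0,0],[0,0,0]]]'
python3 -m handwheel '[[[1,0,0],[0,0,0]],[[0,0,0],[0,0,0]]]'
```

```text
time: 33.75
tool_pos: [0.5043, -0.1529, 0.0322]
ee_rot: [-3.141, -0.07, 0.001]
contact_force: [-3.3, -1.4, 1.3]
width: 0.495
time: 33.95
tool_pos: [0.5051, -0.153, 0.0323]
ee_rot: [3.141, 0.07, -0.002]
contact_force: [-6.4, -3.0, 3.1]
width: 0.5
time: 34.15
tool_pos: [0.5053, -0.153, 0.0322]
ee_rot: [-3.141, -0.07, 0.005]
contact_force: [-14.6, -3.5, 7.8]
width: 0.497
```

Rail contact at 15 N. I'll back off, clear the view and check.

```bash
python3 -m handwheel '[[[-2,0,0],[0,0,0]],[[-12,0,0],[0,0,0]],[[-13,0,0],[0,0,0]],[[0,0,-45],[0,0,0]],[[0,0,-45],[0,0,0]],[[0,0,-45],[0,0,0]],[[0,0,-45],[0,0,0]]]'
python3 -m handwheel '[[[-25,25,0],[0,0,0]],[[-25,25,0],[0,0,0]],[[-25,25,0],[0,0,0]],[[-25,25,0],[0,0,0]],[[-25,25,0],[0,0,0]],[[-25,25,0],[0,0,0]],[[-25,25,0],[0,0,0]],[[-25,25,0],[0,0,0]]]'
python3 -m handwheel '[[[-5,30,0],[0,0,0]],[[-5,30,0],[0,0,0]],[[-5,30,0],[0,0,0]],[[0,0,0],[0,0,0]],[[0,0,0],[0,0,0]]]'
python3 - <<'E'
from h import *
c=eyes.get_image("top"); im=c["color"]; cv2.imwrite("pics/t10.png",cv2.resize(im[115:215,195:355],None,fx=4.5,fy=4.5,interpolation=cv2.INTER_CUBIC))
hsv=cv2.cvtColor(im,cv2.COLOR_BGR2HSV)
m=(((hsv[...,0]<10)|(hsv[...,0]>174))&(hsv[...,1]>130)&(hsv[...,2]>70)).astype(np.uint8)*255
cs,_=cv2.findContours(m,cv2.RETR_EXTERNAL,cv2.CHAIN_APPROX_NONE)
for k in cs:
    x,y,w,h=cv2.boundingRect(k)
    if w*h>120 and 170<x<410 and 95<y<230:
        P=cast(c,k.reshape(-1,2),.07 if w>55 else .062 if w>30 else .055)[:,:2].astype(np.float32); print(x,y,w,h,cv2.minAreaRect(P))
C=np.array([.6205,.1115]);a=.0415;ex=np.array([np.cos(a),np.sin(a)]);ey=np.array([-ex[1],ex[0]])
th=np.linspace(0,6.28,60); pan=C-.06*ex-.26*ey
P=[np.r_[pan+.06*np.array([np.cos(t),np.sin(t)]),.062] for t in th]
Q=[np.r_[C+u*ex+v*ey,.07] for u,v in((0,0),(-.11,0),(-.11,-.2),(0,-.2))]
o=cv2.resize(im[115:215,195:355],None,fx=4.5,fy=4.5,interpolation=cv2.INTER_CUBIC)
for X in(P,Q): cv2.polylines(o,[np.round((proj(c,X)-[195,115]+.5)*4.5).astype(int)],True,(255,255,0),1)
cv2.imwrite("pics/t10.png",o)
E
```

```text
time: 34.85
tool_pos: [0.4784, -0.1538, 0.2142]
ee_rot: [-3.141, -0.07, -0.001]
contact_force: [0.4, -1.0, 1.2]
width: 0.493
time: 35.65
tool_pos: [0.2869, -0.3632, 0.2122]
ee_rot: [3.141, 0.07, 0.001]
contact_force: [0.9, -1.9, 0.0]
width: 0.496
time: 36.15
tool_pos: [0.277, -0.453, 0.2118]
ee_rot: [-3.14, -0.069, 0.0]
contact_force: [0.3, 0.2, 0.1]
width: 0.496
197 200 21 21 ((0.42018523812294006, 0.14384306967258453), (0.059723060578107834, 0.05935398116707802), 25.646631240844727)
179 167 20 20 ((0.5236389636993408, 0.1986810714006424), (0.05808575451374054, 0.05855259671807289), 89.25585174560547)
217 140 105 41 ((0.5675702691078186, -0.04788307845592499), (0.11896566301584244, 0.3151707053184509), 0.24716058373451233)
302 139 21 22 ((0.603935718536377, -0.18836605548858643), (0.08942238241434097, 0.021453578025102615), 41.45498275756836)
280 103 20 20 ((0.7165949940681458, -0.1168273389339447), (0.05941964313387871, 0.06073915958404541), 88.87989807128906)
```

View pics/t10.png

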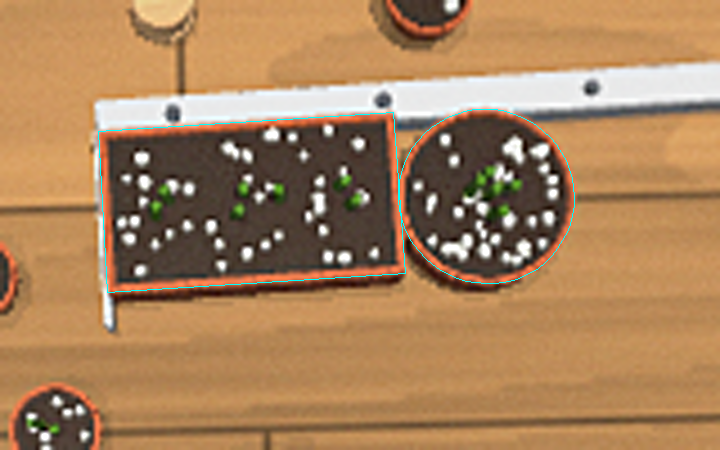

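The drawn target outlines lie on both rims to within a pixel (about 3 mm). Nothing is touching the robot, so I'm handing in.

```bash
python3 -c "
from cell import env; print(env.get_obs()['time']); print(env.sign_off())"
```

```text
36.2
the job is handed in; nothing more can be done
None
```

I closed up the row by pushing only and handed it in at 36.2 s. The trough sits in the corner against the rail and end stop, and the pan sits against the rail and the trough's end. The sign-off gave no verdict.

**Pushes:** I pushed the trough toward the rail while turning it straight, then along to the end stop, then pressed it flush. The pan went to the rail, along to the trough, and got a last press against the rail. Each contact showed as a rise in force at close to the predicted position. The highest reading I saw was about 19 N, well under the 50 N limit.

**Last checks:** In the final top picture, the target outlines lie on the rims of both pots to within about 1 pixel (roughly 3 mm). The arm was clear of everything. In the top pictures the three small pots are where they started, apart from a 2 mm shift in the reading for the left pot, which the arm never came near. I did not measure the tamper, spool and spatula again.

**Failed or disagreed:**
- My first fit of the rail's top edge picked the wrong edge, so I dropped it.
- The last colour outline joined the trough and pan into one shape, so that check rests on the outlines and the felt contacts.
- I viewed 12 pictures, two over the budget of 10.

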